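# Hook the dropped calibration weight out and put it on the balance

## Task

The steel calibration weight has ended up behind the front pane of the low glass splash guard, out of a hand's reach. Use the hooked rod to draw it out onto the open bench, lay the rod down flat on the bench clear of the guard, and stand the weight gently upright in the middle of the balance's pan, under the edge of its glass hood. Do not knock the glass, and leave the other things on the bench where they are.

Things in the scene. Friction and masses are not known exactly. Their poses are not given: they have to be found in the camera images.
- guard: Low fixed box of clear 5 mm glass with aluminium posts, 220 deep (x) x 300 wide (y) x 150 mm high. Origin: on the bench, in the front pane's plane, midway along it; +x points inward behind the pane, roughly to world +y; it opens to -x. Roof (underside 145 up), back (inner face x = 215) and sides (inner faces y = +/-145) are closed down to the bench.
- guard_gap (a point): Middle of the lower edge of the guard's front pane, 65 mm above the bench. The pane with its rail is 8 mm thick (guard x = 0 to 8 mm); below it is an open gap 65 mm high and 286 mm wide, between the front posts.
- weight: The dropped calibration weight: bare steel, upright behind the guard's front pane, about 0.2 kg. Origin: centre of its underside, z along its axis. Body 30 mm in diameter up to 32 mm, neck 16 mm in diameter up to 38 mm, knob 22 mm in diameter up to 48 mm (total height). The larger of two such weights; the other stands on a case.
- hook: Hooked rod lying loose on the bench outside the guard, hook end roughly towards it, about 0.14 kg. Origin: under the middle of its straight black handle (110 long x 16 wide x 24 mm tall); +x along the rod to the hook, z up. A steel rod 8 mm in diameter, its axis 4 mm above the underside, runs from the handle to x = 250 mm. Handle, rod and hook lie flush on one plane.
- hook_end (a point): Corner of the hook, at x = 250 mm, y = 0, 4 mm above its underside. Here the rod turns square to the hook's -y (crossbar 45 mm long, axis to axis) and ends in a lip turned back 12 mm towards the handle (lip axis at y = -45, rounded end at x = 234 mm). The pocket between rod and lip is 37 mm wide; all bars are 8 mm in diameter.
- balance: Fixed grey balance under a clear glass hood, open in front (-x, roughly towards the robot). Origin: on the bench under the pan's centre; +x points into the hood, z up. Housing x = -74 to 120 mm, 200 wide, top 46 mm up; round steel pan 96 mm in diameter, top 60 mm up. Hood: side panes' inner faces at y = +/-145, back pane at x = 175 mm.
- hood_edge (a point): Middle of the front edge of the hood's glass roof, at its underside: 250 mm above the bench, 20 mm in front of (-x) the pan's centre. The roof runs from here 200 mm back over the pan, so a gripper pointing straight down cannot get to the middle of the pan: it has to lean in under this edge.
- pan (a point): Centre of the balance pan's top surface, 60 mm above the bench.
- jar: Small amber jar with a white cap, 40 mm in diameter, 62 mm high, loose, near a back corner inside the guard. Leave it. Origin: centre of its underside.
- bottle: Amber bottle with a blue cap, 64 mm in diameter, 150 mm high, beyond the guard and balance. Leave it. Origin: centre of its underside.
- beaker: Glass beaker, 64 mm in diameter, 85 mm high, at the robot's left. Leave it. Origin: centre of its underside.
- spatula: Steel spatula, 180 mm long, lying close to the robot. Leave it. Origin: underside, x along its length.
- carton: White carton 85 x 120 x 75 mm at the right. Leave it. Origin: centre of its underside.
- small_weight: Smaller steel weight, 24 mm in diameter, 38 mm high, standing on a flat wooden case (100 x 150 mm, 22 mm high) at the right. Leave it. Origin: centre of its underside.

How it is judged (in metres and radians):
On the way, in this order (a step that is already met when the one before it is completed fails the run):
1. the weight stands on the open bench, drawn at least 30 mm (its centre) out in front of the guard's front pane (x of weight in the frame of guard below -0.03 m and height (world z) of weight below 0.01 m and angle between weight's own z axis and vertical below 0.15 rad), for 0.1 s.
2. the rod lies flat on the bench, let go, clear of the guard (height (world z) of hook below 0.008 m and height (world z) of hook_end below 0.012 m and x of hook_end in the frame of guard below -0.01 m and contact force between the fingers and hook below 0.1 N), for 0.1 s.
3. the weight stands on the pan (contact force between weight and balance above 0.8 N and horizontal distance between weight and pan below 0.02 m and angle between weight's own z axis and vertical below 0.15 rad), for 0.1 s.
At the end, for the whole second after the job is handed in: The weight stands upright (within 0.15 rad) and at rest on the balance pan, its axis within 20 mm of the pan's centre; the hooked rod lies flat and at rest on the bench, its hook end in front of the guard's front pane (horizontal distance between weight and pan below 0.02 m and z of weight in the frame of pan between -0.004 and 0.006 m and angle between weight's own z axis and vertical below 0.15 rad and linear speed of each of weight, hook below 0.02 m/s and height (world z) of hook below 0.008 m and height (world z) of hook_end below 0.012 m and angle between hook's own z axis and vertical below 0.1 rad and x of hook_end in the frame of guard below -0.01 m); the robot touches nothing.
It fails at once if the gripper touches the weight while it is still behind or under the guard's front pane (contact force between any of the fingers, the arm and weight above 0.3 N and x of weight in the frame of guard above -0.02 m).
It fails at once if the guard is knocked (more than 20 N) (contact force between anything else and guard above 20 N).
It fails at once if the balance or its hood is knocked, or the weight pressed hard on the pan (more than 45 N) (contact force between anything else and balance above 45 N).
It fails at once if the weight is dropped or flung (moves faster than 0.5 m/s while not held by the gripper: a fall of about 13 mm) (linear speed of weight above 0.5 m/s and contact force between the fingers and weight below 0.1 N).
It fails at once if another thing on the bench is moved by more than 30 mm or tipped (distance of any of jar, bottle, beaker, spatula, carton, small_weight from where it was at the start of the episode above 0.03 m or angle between any of jar, bottle, beaker, spatula, carton, small_weight's own z axis and vertical above 0.5 rad).
It also fails if it takes over 67 s, if anything falls off the work surface, if the arm or the gripper's body presses on something with over 40 N, if the wrist force passes 120 N, or if a joint passes its speed limit or range.

## Robot

A 6-joint arm with a two-finger parallel gripper is mounted at the origin on the work surface. World frame = base frame: x ahead of the robot, y to its left, z up, the work surface at z = 0. Lengths are in mm, angles in rad, forces in N, time in s.
With the tool pointing down it reaches from about 250 to 800 mm from the base axis. Payload 3.9 kg.
Tool frame: the origin (TCP) lies midway between the tips of the shut fingers; the grasp point (between the pads) lies 19 mm behind it; z points along the fingers, y is the line along which they close (so a half turn about z gives the same grasp; the last joint's range is limited). The gripper opens to 85 mm and grips with 20 to 120 N. Pads are 22 mm wide; open, the fingers measure 114 mm over their backs; the gripper's body (76 mm by 85 mm) begins 54 mm behind the grasp point. The pads swing forward as they close: fully open they stand 13 mm farther back than shut.
Start: joints at [1.12, 0.26, -0.138, 1.173, 0, 1.571], TCP at [228.729, 472.544, 231.304] pointing down, gripper open.
Joint ranges: [-2.78, 2.78], [-0.83, 1.72], [-1.28, 1.37], [-1.9, 2.12], [-1.57, 1.48], [-3.14, 3.14]. Speed limits (rad/s): [2.57, 2.57, 3.14, 3.14, 3.14, 3.14].

## Interface

Orientations are given as a rotation vector (axis times angle).
In Python, from station import get_obs, capture, close_job, recognise, trace, mark_of gives the robot as it stands.
- The arm moves only by the tool arm_command, never from a script. Its argument "increments" is a list that holds one entry, the list of rows, each a list of 7 numbers: the shift along the tool's x, y, z in cm, then the turn, a rotation vector about the tool's x, y, z in rad, then the closure, from -1 (fully open) to 1 (shut). In form: [[[x, y, z, rx, ry, rz, gripper], ...]]. A call has 1 to 5 rows; each row is the pose to reach, as a shift and turn from the pose commanded when the call began, along the tool's axes at that moment; what a row does not reach only later rows make up. A row lasts 1/12 s, in which the tool goes at most 41.7 mm and 7.16 degrees, less where a joint would pass 70% of its speed; a pose out of reach is approached as far as the arm can. A call with a gripper value outside its range is refused whole. The fingers move at their own pace and stop on an object; the grip force is fixed at half the most. Time passes only in rows, so rows that repeat a pose let the fingers close. It gives the time, the measured TCP pose, the force, the opening and the grip force at its end, in the units of the state.
- get_obs(): the state, without advancing time (a new reading comes with each control period).
- capture(name): name is "scene" or "top" or "wrist"; returns a dict with "pixels" (400x640x3 uint8, red, green, blue), "depth" (400x640 float32, mm along the optical axis (not along the pixel's ray), 0 where there is no reading), "mtx" (3x3 intrinsics, pixels), "k1" (the pictures are not rectified: a ray, as slopes to the right and down, at radius r is drawn at 1 + k1 r^2 times it, then the intrinsics apply), "rvec" (rotation vector, rad) and "tvec" (3), from world to camera coordinates, as OpenCV has them; the wrist camera has in their place "hand_eye" (4x4, takes a point from camera to tool coordinates, whose origin is the TCP and whose axes are the flange's). Camera axes: x right, y down, z forward; pixel columns grow to the right and rows downward; lengths in mm; the calibration is good to about 2 mm. A picture is of the moment at which its call begins: read the wrist's pose just before it.
- close_job(): hands the job in; it is judged then, once.
Trained networks look in the newest picture that a camera, given by its name, has taken for a name from the list of things; names that differ only in an ending like _2 or _b are one class to them, and where a whole thing is asked for, a point or a joint stands for the part that bears it (a point fixed in the world has none). Each returns a list of dicts, best first, with "conf" (0 to 1); they miss things now and then, are a little off and sometimes report something else, mostly with a low value. They report only what shows in the picture. A call takes as long as a camera call.
- recognise(camera, target): "pixel" ([column, row] in pixels, amid what is visible of it).
- trace(camera, target): "region" (400x640 bool, what is visible of it) and "pixel" ([column, row] in pixels, amid what is visible of it).
- mark_of(camera, target): "pixel" ([column, row] in pixels: a listed point, or the origin of a listed thing).
The state is a dict: "time_s": time; "joint_positions": joint angles; "dq": joint speeds; "joint_efforts": joint torques, N m; "position": TCP position; "orientation": TCP orientation; "contact_force": force on the tool from outside, world axes, zero at the start; "torque": the same for the moment, N m; "gripper_width": opening from 0.0 (shut) to 1.0 (fully open); "grip_force": force on a finger pad.
Only numpy, scipy, OpenCV 4.12 (cv2) and the standard library are available. Lean on these libraries where they do the work, as an engineer would, in place of code of your own. Each camera call takes 0.05 s, during which the arm holds its last target. There are 200 camera calls.

## Working session

There is one attempt and no reset: what is moved stays moved. The work goes in short steps, Python scripts to look and compute and a tool call to move; the robot and the scene stay as the last step left them, time stands still between calls to the robot, and variables do not carry over. Pictures are saved under pics/ and viewed, at most 12 in all, crops included, and the job is handed in when it is done.

Besides the shell and the picture viewer there is one more tool, called by a JSON object that holds its "method" and its "body", one argument or row to a line. arm_command: Moves the arm, as the interface text tells. Its arguments: {"type":"object","properties":{"increments":{"type":"array"}},"required":["increments"]}

```bash
mkdir -p pics; cat > h.py <<'E'
import numpy as np, cv2
from scipy.spatial.transform import Rotation as R
from station import *
def toolT():
    o=get_obs(); T=np.eye(4); T[:3,:3]=R.from_rotvec(o["orientation"]).as_matrix(); T[:3,3]=o["position"]; return T
def cam(name):
    T=toolT(); c=capture(name)
    if "hand_eye" in c: W=T@np.array(c["hand_eye"])
    else:
        W=np.eye(4); W[:3,:3]=cv2.Rodrigues(np.array(c["rvec"],float))[0]; W[:3,3]=np.ravel(c["tvec"]); W=np.linalg.inv(W)
    c["W"]=W; return c
def ray(c,px):
    m=np.array(c["mtx"]); d=np.array([(px[0]-m[0,2])/m[0,0],(px[1]-m[1,2])/m[1,1]]); s=d.copy()
    for _ in range(20): s=d/(1+c["k1"]*(s@s))
    return c["W"][:3,3], c["W"][:3,:3]@np.array([s[0],s[1],1])
def onz(c,px,z):
    o,d=ray(c,px); return o+d*(z-o[2])/d[2]
def atdepth(c,px):
    o,d=ray(c,px); return o+d*c["depth"][int(round(px[1])),int(round(px[0]))]
def proj(c,P):
    p=(np.linalg.inv(c["W"])@np.r_[P,1])[:3]; s=p[:2]/p[2]; s=s*(1+c["k1"]*(s@s)); m=np.array(c["mtx"])
    return np.array([m[0,0]*s[0]+m[0,2],m[1,1]*s[1]+m[1,2]])
def save(c,n): cv2.imwrite("pics/"+n+".png",cv2.cvtColor(c["pixels"],cv2.COLOR_RGB2BGR))
# tool motion (cm, rotvec) from current pose to goal
def move(pos,Rm,T=None):
    T=toolT() if T is None else T
    return np.round(T[:3,:3].T@(np.array(pos)-T[:3,3])/10,2), np.round(R.from_matrix(T[:3,:3].T@Rm).as_rotvec(),3)
E
python3 - <<'E'
from h import *
np.set_printoptions(precision=1,suppress=True)
print(toolT())
Z=dict(guard=0,guard_gap=65,weight=0,hook=0,hook_end=4,balance=0,hood_edge=250,pan=60,jar=0,bottle=0,beaker=0,spatula=0,carton=0,small_weight=22)
for n in ["scene","top","wrist"]:
    c=cam(n); save(c,n+"0"); print(n,c["W"][:3,3])
    for k,z in Z.items():
        r=mark_of(n,k)
        for q in r[:2]: print(k,round(q["conf"],2),np.array(q["pixel"]),onz(c,q["pixel"],z))
E
```

```text
[[ -0.9   0.4  -0.  228.4]
 [  0.4   0.9  -0.  471.9]
 [  0.   -0.   -1.  230.5]
 [  0.    0.    0.    1. ]]
scene [ 729.1 -392.7 1121.1]
guard 0.74 [364.2 173.8] [533.1  95.6   0. ]
guard_gap 0.85 [363.4 165.2] [525.9  90.7  65. ]
hook 0.66 [263.7 250.6] [ 424.  -302.7    0. ]
hook_end 0.96 [304.4 183.4] [392.6 -49.3   4. ]
hood_edge 0.91 [329.3 245.3] [ 613.  -220.2  250. ]
bottle 0.96 [424.1 238.7] [807.7  18.9   0. ]
spatula 0.92 [225.9 224.9] [ 274.  -307.9    0. ]
carton 0.73 [203.4 314.7] [ 400.5 -552.9    0. ]
small_weight 0.62 [240.4 336.6] [ 531.2 -533.2   22. ]
top [ 383. -129. 1638.]
guard 0.81 [257.6 197.3] [540.5  83.2   0. ]
hook 0.82 [365.6 224.1] [ 434. -310.    0.]
hook_end 0.54 [295.4 233.5] [405.3 -53.6   4. ]
balance 0.64 [346.1 172.3] [ 626.3 -244.2    0. ]
hood_edge 0.65 [344.7 165.8] [ 609.8 -222.8  250. ]
pan 0.72 [342.7 168.9] [ 629.9 -228.2   60. ]
bottle 0.92 [279.1 123.9] [814.8   1.1   0. ]
beaker 0.68 [208.6 267.3] [288.5 264.8   0. ]
beaker 0.52 [346.6 173. ] [ 623.7 -246.     0. ]
spatula 0.81 [367.  270.7] [ 265.4 -310.     0. ]
spatula 0.71 [207.6 266.2] [292.5 268.4   0. ]
carton 0.75 [432.2 232.8] [ 396.2 -554.     0. ]
small_weight 0.58 [425.5 198.6] [ 520.6 -529.3   22. ]
wrist [161.3 503.8 374.8]
beaker 0.62 [207.  278.7] [295.9 257.3   0. ]
```

```bash
python3 - <<'E'
import cv2
a=cv2.imread("pics/scene0.png")[100:380,160:520]; cv2.imwrite("pics/s1.png",cv2.resize(a,None,fx=2.1,fy=2.1,interpolation=3))
b=cv2.imread("pics/top0.png")[90:310,180:460]; cv2.imwrite("pics/t1.png",cv2.resize(b,None,fx=2.7,fy=2.7,interpolation=3))
E
```

```text
(no output)
```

View pics/s1.png

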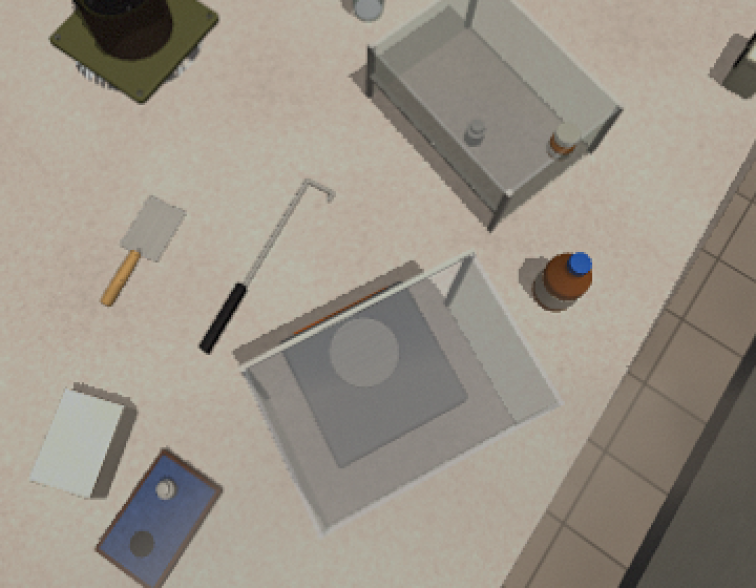

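View pics/t1.png

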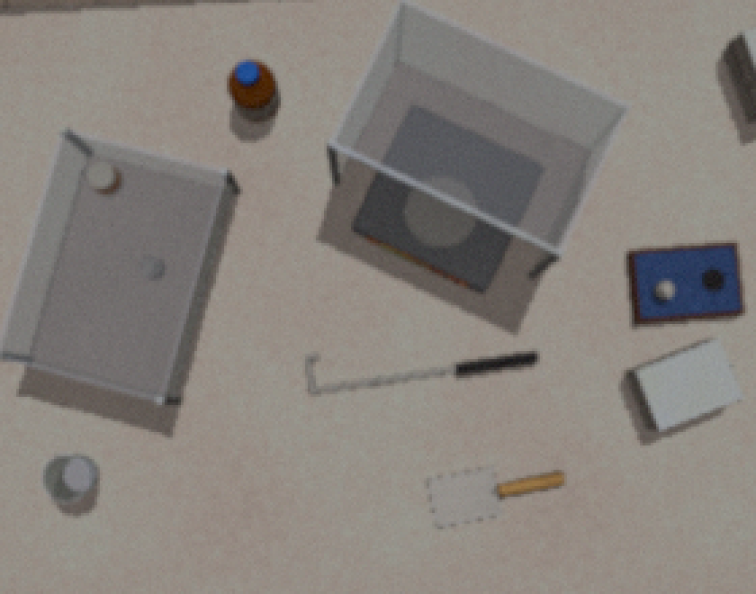

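The crops show the hook lying at about (434,-310)→(400,-52) with the lip on the world +x side. The weight is behind the pane at scene px (386,163) and top px (236,189), and the jar is in the deep corner.

```bash
python3 - <<'E'
from h import *
np.set_printoptions(precision=1,suppress=True)
c={n:cam(n) for n in ["scene","top","wrist"]}
for n in ["scene","top"]:
    for k,z in [("weight",24),("jar",31),("hook",8),("guard",100)]:
        for q in (trace(n,k) or [])[:2]:
            m=q["region"]; print(n,k,round(q["conf"],2),q["pixel"],onz(c[n],q["pixel"],z),m.sum())
            if k=="hook" and q is not None:
                P=np.array([onz(c[n],p,6)[:2] for p in np.argwhere(m)[:,::-1]]); mu=P.mean(0); u=np.linalg.svd(P-mu,full_matrices=0)[2][0]; print(mu,u,((P-mu)@u).min(),((P-mu)@u).max())
S=lambda x,y:(160+x/2.1,100+y/2.1); T=lambda x,y:(180+x/2.7,90+y/2.7)
print("weight",onz(c["scene"],S(475,130),24),onz(c["top"],T(151,267),24))
print("guard front top corners",onz(c["top"],T(234,178),150),onz(c["top"],T(170,402),150),onz(c["scene"],S(505,192),150),onz(c["scene"],S(372,48),150))
print("guard back top",onz(c["top"],T(67,133),150),onz(c["scene"],S(620,108),150))
print("hood front top",onz(c["top"],T(330,147),253),onz(c["top"],T(558,255),253),onz(c["scene"],S(472,256),253),onz(c["scene"],S(243,370),253))
print("hood back top",onz(c["top"],T(404,5),253),onz(c["top"],T(626,107),253))
w=c["wrist"]; print("wrist axes in tool",np.array(w["hand_eye"]),w["mtx"])
E
```

```text
scene jar 0.74 [426.3, 235.1] [805.2  21.1  31. ] 619
scene jar 0.25 [392.8, 139.9] [547.5 241.1  31. ] 8041
scene hook 0.88 [273.9, 241.5] [ 433.9 -262.6    8. ] 384
[ 426.9 -233.3] [ 0.1 -1. ] -185.40049949847304 120.35366223977509
scene hook 0.58 [199.5, 311.7] [ 388.  -552.1    8. ] 1739
[ 387.1 -550.6] [ 0.4 -0.9] -69.98075061494605 67.57101145376157
scene guard 0.78 [394.8, 141.8] [567.7 198.9 100. ] 8032
top jar 0.69 [352.3, 229.1] [ 416.3 -258.4   31. ] 227
top jar 0.53 [357.8, 270.4] [ 269.5 -273.9   31. ] 575
top hook 0.72 [363.6, 221.9] [ 441.9 -302.1    8. ] 153
[ 433.7 -288.1] [ 0.1 -1. ] -164.46948525047742 60.420829644157955
top guard 0.98 [224.6, 189.5] [560.4 184.9 100. ] 6097
weight [572.5 162.9  24. ] [570.6 158.9  24. ]
guard front top corners [665.5  32.3 150. ] [388.9 113.6 150. ] [673.2  44.2 150. ] [398.3 124.  150. ]
guard back top [728.3 243.3 150. ] [736.7 244.7 150. ]
hood front top [680.1 -91.1 253. ] [ 547.9 -351.9  253. ] [690.2 -93.3 253. ] [ 554.1 -354.1  253. ]
hood back top [ 850.  -181.6  253. ] [ 721.4 -439.5  253. ]
wrist axes in tool [[   0.    -1.    -0.3   74.3]
 [   1.     0.     0.    -1.2]
 [  -0.    -0.3    1.  -143.4]
 [   0.     0.     0.     1. ]] [[290.4   0.  319.4]
 [  0.  290.4 202.9]
 [  0.    0.    1. ]]
```

{"method": "arm_command", "body": {
  "increments": [
    [[-2.6,-3.04,0,0,0,0,-1],[-5.2,-6.07,0,0,0,0,-1],[-7.8,-9.11,0,0,0,0,-1],[-10.4,-12.14,0,0,0,0,-1],[-12.93,-15.18,0,0,0,0,-1]]
  ]
}}

```text
time_s: 3.22
position: [279.0, 277.9, 231.3]
orientation: [0.7, 3.062, 0.0]
contact_force: [1.4, 0.4, 0.1]
gripper_width: 1.001
grip_force: 0.0
```

{"method": "arm_command", "body": {
  "increments": [
    [[-2.6,-3.04,0,0,0,0,-1],[-5.2,-6.07,0,0,0,0,-1],[-7.8,-9.11,0,0,0,0,-1],[-10.4,-12.14,0,0,0,0,-1],[-12.93,-15.18,0,0,0,0,-1]]
  ]
}}

```text
time_s: 3.63
position: [329.4, 84.9, 231.7]
orientation: [0.701, 3.061, 0.001]
contact_force: [0.2, -0.6, 0.1]
gripper_width: 0.999
grip_force: 0.0
```

{"method": "arm_command", "body": {
  "increments": [
    [[-2.6,-3.04,0,0,0,0,-1],[-5.2,-6.07,0,0,0,0,-1],[-7.8,-9.11,0,0,0,0,-1],[-10.4,-12.14,0,0,0,0,-1],[-12.93,-15.18,0,0,0,0,-1]]
  ]
}}

```text
time_s: 4.05
position: [379.6, -108.6, 231.6]
orientation: [0.703, 3.061, 0.0]
contact_force: [0.5, 0.8, -0.5]
gripper_width: 1.001
grip_force: 0.0
```

{"method": "arm_command", "body": {
  "increments": [
    [[-2.6,-3.04,0,0,0,0,-1],[-5.2,-6.07,0,0,0,0,-1],[-7.8,-9.11,0,0,0,0,-1],[-10.4,-12.14,0,0,0,0,-1],[-12.93,-15.18,0,0,0,0,-1]]
  ]
}}

```text
time_s: 4.47
position: [429.8, -301.6, 231.3]
orientation: [0.703, 3.061, -0.0]
contact_force: [0.6, 1.0, 0.5]
gripper_width: 0.997
grip_force: 0.0
```

{"method": "arm_command", "body": {
  "increments": [
    [[0,0,0,0,0,-0.11,-1],[0,0,0,0,0,-0.22,-1],[0,0,0,0,0,-0.33,-1],[0,0,0,0,0,-0.44,-1],[0,0,0,0,0,-0.54,-1]]
  ]
}}

```text
time_s: 4.88
position: [429.7, -299.6, 231.2]
orientation: [0.148, -3.138, -0.0]
contact_force: [0.4, 0.4, -0.5]
gripper_width: 0.994
grip_force: 0.0
```

{"method": "arm_command", "body": {
  "increments": [
    [[0,0,0,0,0,-0.11,-1],[0,0,0,0,0,-0.22,-1],[0,0,0,0,0,-0.33,-1],[0,0,0,0,0,-0.44,-1],[0,0,0,0,0,-0.54,-1]]
  ]
}}

```text
time_s: 5.3
position: [429.7, -299.3, 231.3]
orientation: [0.98, -2.985, -0.0]
contact_force: [0.2, 0.4, -0.4]
gripper_width: 0.997
grip_force: 0.0
```

{"method": "arm_command", "body": {
  "increments": [
    [[0,0,0,0,0,-0.11,-1],[0,0,0,0,0,-0.22,-1],[0,0,0,0,0,-0.33,-1],[0,0,0,0,0,-0.44,-1],[0,0,0,0,0,-0.54,-1]]
  ]
}}

```text
time_s: 5.72
position: [429.7, -299.3, 231.3]
orientation: [-1.741, 2.615, -0.0]
contact_force: [-0.1, 0.4, -0.2]
gripper_width: 0.999
grip_force: 0.0
```

{"method": "arm_command", "body": {
  "increments": [
    [[0,0,0,0,0,-0.11,-1],[0,0,0,0,0,-0.22,-1],[0,0,0,0,0,-0.33,-1],[0,0,0,0,0,-0.44,-1],[0,0,0,0,0,-0.54,-1]]
  ]
}}

```text
time_s: 6.13
position: [429.7, -299.3, 231.3]
orientation: [2.375, -2.056, -0.0]
contact_force: [0.0, -1.1, 0.7]
gripper_width: 0.999
grip_force: 0.0
```

```bash
python3 - <<'E'
from h import *
np.set_printoptions(precision=2,suppress=True)
c=cam("wrist"); save(c,"w1"); print(toolT())
for k,z in dict(hook=0,hook_end=4,weight=0,guard=0,guard_gap=65,balance=0,pan=60,hood_edge=250).items():
    for q in mark_of("wrist",k)[:2]: print(k,round(q["conf"],2),np.array(q["pixel"]),onz(c,q["pixel"],z))
for q in trace("wrist","hook")[:1]:
    m=q["region"]; P=np.array([onz(c,p,6)[:2] for p in np.argwhere(m)[:,::-1]]); print(q["conf"],len(P))
    mu=P.mean(0); u=np.linalg.svd(P-mu,full_matrices=0)[2][0]; print(mu,u,((P-mu)@u).min(),((P-mu)@u).max())
for q in trace("wrist","weight")[:2]: print("w",q["conf"],q["pixel"],onz(c,q["pixel"],24))
E
```

```text
[[   0.15   -0.99    0.    429.74]
 [  -0.99   -0.15    0.   -299.32]
 [   0.     -0.     -1.    231.3 ]
 [   0.      0.      0.      1.  ]]
hook 0.91 [314.1 171.4] [ 436.02 -302.23    0.  ]
hook_end 0.6 [313.5 332.8] [402.2  -54.22   4.  ]
guard 0.45 [315.2 332.4] [399.29 -51.9    0.  ]
guard 0.26 [316.9 174.3] [ 431.86 -298.96    0.  ]
balance 0.68 [164.9 206.1] [ 628.54 -226.29    0.  ]
pan 0.72 [136.9 220.2] [ 629.9  -227.98   60.  ]
0.94 2216
[ 423.64 -218.4 ] [-0.08  1.  ] -137.70572907814486 174.7963084851414
```

View pics/w1.png

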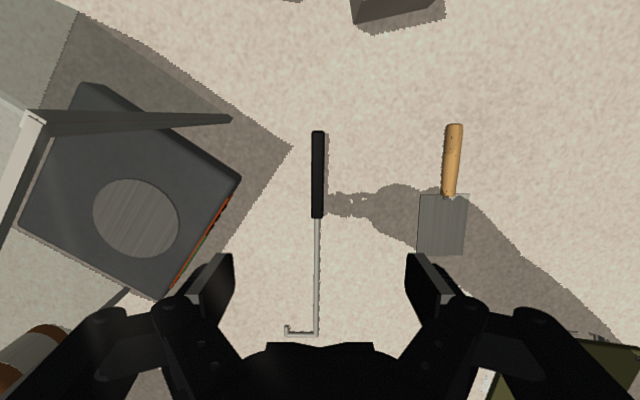

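The wrist view confirms the hook axis: handle around px (317,174), corner around (314,333), length 250 mm as given. Now the grasp.

{"method": "arm_command", "body": {
  "increments": [
    [[0.36,-0.58,4,0,0,0,-1],[0.36,-0.58,8,0,0,0,-1],[0.36,-0.58,12,0,0,0,-1],[0.36,-0.58,16,0,0,0,-1],[0.36,-0.58,19,0,0,0,-1]]
  ]
}}

```text
time_s: 7.1
position: [434.7, -301.2, 38.6]
orientation: [2.369, -2.063, -0.004]
contact_force: [-0.1, 0.4, -0.1]
gripper_width: 1.002
grip_force: 0.0
```

{"method": "arm_command", "body": {
  "increments": [
    [[0,0,1.5,0,0,0,0.3],[0,0,2.7,0,0,0,0.3],[0,0,3.6,0,0,0,0.3],[0,0,3.6,0,0,0,0.3],[0,0,3.6,0,0,0,0.3]]
  ]
}}

```text
time_s: 7.52
position: [435.9, -302.1, 5.3]
orientation: [2.369, -2.063, -0.001]
contact_force: [0.8, -0.8, 0.4]
gripper_width: 0.353
grip_force: 0.0
```

{"method": "arm_command", "body": {
  "increments": [
    [[0,0,0,0,0,0,1],[0,0,0,0,0,0,1],[0,0,0,0,0,0,1],[0,0,0,0,0,0,1],[0,0,0,0,0,0,1]]
  ]
}}

```text
time_s: 7.93
position: [436.8, -302.7, 6.5]
orientation: [-2.37, 2.062, -0.004]
contact_force: [-1.4, 0.5, 5.4]
gripper_width: 0.171
grip_force: 61.1
```

{"method": "arm_command", "body": {
  "increments": [
    [[0,0,0,0,0,0,1],[0,0,0,0,0,0,1],[0,0,0,0,0,0,1],[0,0,0,0,0,0,1],[0,0,0,0,0,0,1]]
  ]
}}

```text
time_s: 8.35
position: [436.8, -302.7, 6.5]
orientation: [-2.37, 2.062, -0.004]
contact_force: [-1.0, 0.4, 5.7]
gripper_width: 0.175
grip_force: 61.1
```

{"method": "arm_command", "body": {
  "increments": [
    [[0,0,-0.4,0,0,0,1],[-3.5,0.64,-0.4,0,0,0.1,1],[-7,1.28,-0.4,0,0,0.21,1],[-10.5,1.92,-0.4,0,0,0.32,1],[-14.05,2.56,-0.4,0,0,0.42,1]]
  ]
}}

```text
time_s: 8.77
position: [390.3, -165.2, 9.3]
orientation: [-1.88, 2.517, 0.001]
contact_force: [0.1, -0.0, -1.0]
gripper_width: 0.174
grip_force: 60.1
```

{"method": "arm_command", "body": {
  "increments": [
    [[0,0,0,0,0,0,1],[0,0,0,0,0,0,1]]
  ]
}}

```text
time_s: 8.93
position: [389.3, -164.5, 9.1]
orientation: [1.891, -2.507, -0.003]
contact_force: [0.5, -0.6, -1.4]
gripper_width: 0.171
grip_force: 60.0
```

```bash
python3 - <<'E'
from h import *
np.set_printoptions(precision=2,suppress=True)
T=toolT();print(T)
cs=cam("scene"); save(cs,"s2")
for n,c in (("scene",cs),):
    for k,z in dict(hook=3,hook_end=7,weight=0,guard=0,guard_gap=65,pan=60,hood_edge=250).items():
        for q in mark_of(n,k)[:2]: print(n,k,round(q["conf"],2),np.array(q["pixel"]),onz(c,q["pixel"],z))
P=T[:3,3]; he=P-T[:3,0]*250; he[2]=7; print("hookend pred",he,proj(cs,he))
ct=cam("top"); print(mark_of("top","hook_end")[:1],proj(ct,he))
for q in mark_of("top","guard_gap")[:1]: print(onz(ct,q["pixel"],65))
a=cs["pixels"][90:240,290:470,::-1]; cv2.imwrite("pics/s2c.png",cv2.resize(a,None,fx=4,fy=4,interpolation=cv2.INTER_CUBIC))
E
```

```text
[[  -0.27   -0.96   -0.    389.28]
 [  -0.96    0.27    0.   -164.54]
 [  -0.      0.     -1.      9.14]
 [   0.      0.      0.      1.  ]]
scene hook 0.6 [280.6 208.6] [ 382.61 -164.14    3.  ]
scene hook_end 0.65 [344.7 166.5] [466.58  77.09   7.  ]
scene weight 0.46 [204.7 311.6] [ 397.72 -544.21    0.  ]
scene guard 0.72 [361.9 176.6] [532.53  82.7    0.  ]
scene guard_gap 0.95 [365.3 168.3] [536.76  85.17  65.  ]
scene hood_edge 0.86 [330.8 246.5] [ 617.69 -220.48  250.  ]
hookend pred [457.94  75.85   7.  ] [342.36 165.42]
[{'pixel': [261.0, 220.0], 'conf': 0.56}] [259.56 219.68]
[532.84 107.06  65.  ]
```

View pics/s2c.png

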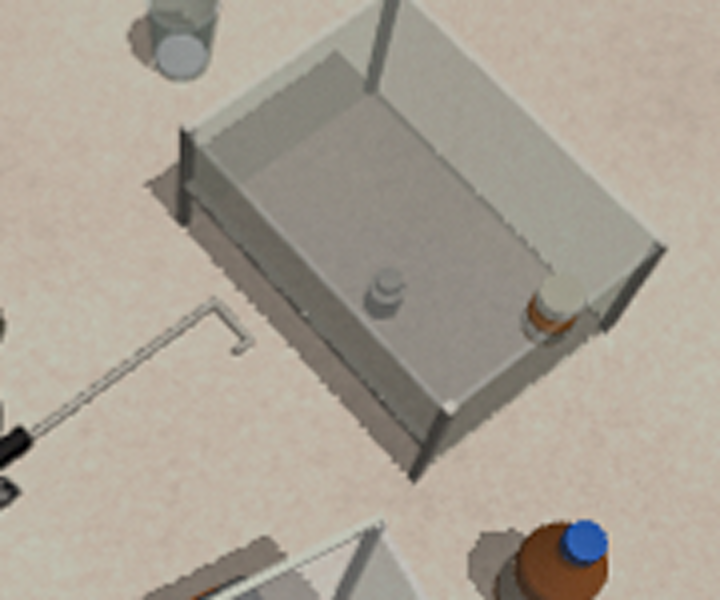

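The crop shows the hook corner at (343.5,165.5) in scene pixels, in front of the pane. The weight's base is at ~(385,166.5), the front post feet at ~(336,145.5) and (394,210), and the jar is at far right.

```bash
python3 - <<'E'
from h import *
np.set_printoptions(precision=1,suppress=True)
c=cam("scene"); S=lambda x,y:(290+x/4,90+y/4)
for n,x,y,z in [("base",380,308,0),("bodytop",385,290,32),("knob",391,274,48),("footL",183,222,0),("footR",415,480,0),("topL",186,128,150),("topR",450,405,150),("corner",214,302,7),("lip",240,350,7),("jar",545,328,0),("jartop",560,298,62)]:
    print(n,onz(c,S(x,y),z))
T=toolT(); print(T[:3,3],T[:3,0])
E
```

```text
base [576.  156.8   0. ]
bodytop [574.9 157.2  32. ]
knob [573.4 164.   48. ]
footL [394.7 127.7   0. ]
footR [680.8  44.4   0. ]
topL [395.  125.3 150. ]
topR [677.5  48.  150. ]
corner [461.2  77.8   7. ]
lip [503.6  54.3   7. ]
jar [697.3 220.5   0. ]
jartop [695.4 216.   62. ]
[ 391.2 -166.7    9.2] [-0.3 -1.   0. ]
```

{"method": "arm_command", "body": {
  "increments": [
    [[-2,0,0,0,0,0,1],[-4,0,0,0,0,0,1],[-6,0,0,0,0,0,1],[-8,0,0,0,0,0,1],[-9,0,0,0,0,0,1]]
  ]
}}

```text
time_s: 9.95
position: [416.7, -78.5, 9.3]
orientation: [-1.889, 2.509, 0.001]
contact_force: [-0.3, 0.8, -1.5]
gripper_width: 0.166
grip_force: 60.1
```

{"method": "arm_command", "body": {
  "increments": [
    [[-1.5,0,0,0,0,0,1],[-3,0,0,0,0,0,1],[-4.5,0,0,0,0,0,1],[-6,0,0,0,0,0,1],[-6.4,0,0,0,0,0,1]]
  ]
}}

```text
time_s: 10.37
position: [434.8, -17.3, 9.4]
orientation: [-1.889, 2.509, -0.0]
contact_force: [0.9, 0.2, -1.5]
gripper_width: 0.169
grip_force: 60.0
```

{"method": "arm_command", "body": {
  "increments": [
    [[0,-1,0,0,0,0,1],[0,-2,0,0,0,0,1],[0,-3,0,0,0,0,1],[0,-4,0,0,0,0,1],[0,-4.5,0,0,0,0,1]]
  ]
}}

```text
time_s: 10.78
position: [480.0, -32.3, 9.5]
orientation: [-1.885, 2.511, -0.003]
contact_force: [0.7, -1.1, -2.0]
gripper_width: 0.172
grip_force: 60.1
```

```bash
python3 - <<'E'
from h import *
cs=cam("scene"); T=toolT(); print(T)
a=cs["pixels"][90:240,290:470,::-1]; cv2.imwrite("pics/s3c.png",cv2.resize(a,None,fx=4,fy=4,interpolation=cv2.INTER_CUBIC))
E
```

```text
[[-2.79382907e-01 -9.60174412e-01  3.20789171e-03  4.80593660e+02]
 [-9.60179709e-01  2.79382525e-01 -5.75708377e-04 -3.23731148e+01]
 [-3.43448434e-04 -3.24099561e-03 -9.99994689e-01  9.56254707e+00]
 [ 0.00000000e+00  0.00000000e+00  0.00000000e+00  1.00000000e+00]]
```

View pics/s3c.png

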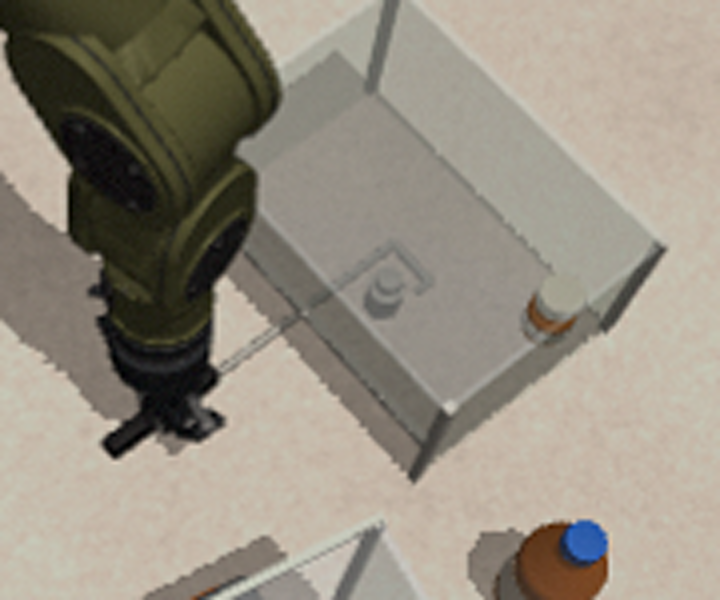

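The crook is now around and beyond the weight: corner at crop (397,245), lip at (420,290), weight base at (380,308). The rod is still beside it, so I continue sideways to light contact and then pull.

{"method": "arm_command", "body": {
  "increments": [
    [[0,-0.6,0,0,0,0,1],[0,-1.2,0,0,0,0,1],[0,-1.6,0,0,0,0,1],[0,-2,0,0,0,0,1],[0,-2.4,0,0,0,0,1]]
  ]
}}

```text
time_s: 11.25
position: [499.7, -37.6, 9.1]
orientation: [1.888, -2.51, -0.002]
contact_force: [-1.3, 0.2, -0.5]
gripper_width: 0.172
grip_force: 60.2
```

{"method": "arm_command", "body": {
  "increments": [
    [[1,0,0,0,0,0,1],[1.8,0,0,0,0,0,1],[2.2,0,0,0,0,0,1],[2.6,0,0,0,0,0,1],[3.1,0,0,0,0,0,1]]
  ]
}}

```text
time_s: 11.67
position: [491.5, -67.8, 9.4]
orientation: [-1.887, 2.511, 0.0]
contact_force: [-0.3, 0.6, -2.0]
gripper_width: 0.175
grip_force: 60.1
```

{"method": "arm_command", "body": {
  "increments": [
    [[0.6,0,0,0,0,0,1],[1.2,0,0,0,0,0,1],[1.8,0,0,0,0,0,1],[2.4,0,0,0,0,0,1],[3,0,0,0,0,0,1]]
  ]
}}

```text
time_s: 12.08
position: [483.2, -96.9, 9.3]
orientation: [-1.888, 2.511, 0.0]
contact_force: [0.3, 1.5, -2.0]
gripper_width: 0.169
grip_force: 60.1
```

```bash
python3 - <<'E'
from h import *
cs=cam("scene"); T=toolT(); print(T[:3,3])
a=cs["pixels"][90:240,290:470,::-1]; cv2.imwrite("pics/s4c.png",cv2.resize(a,None,fx=4,fy=4,interpolation=cv2.INTER_CUBIC))
E
```

```text
[482.79551919 -97.84901772   9.30660011]
```

View pics/s4c.png

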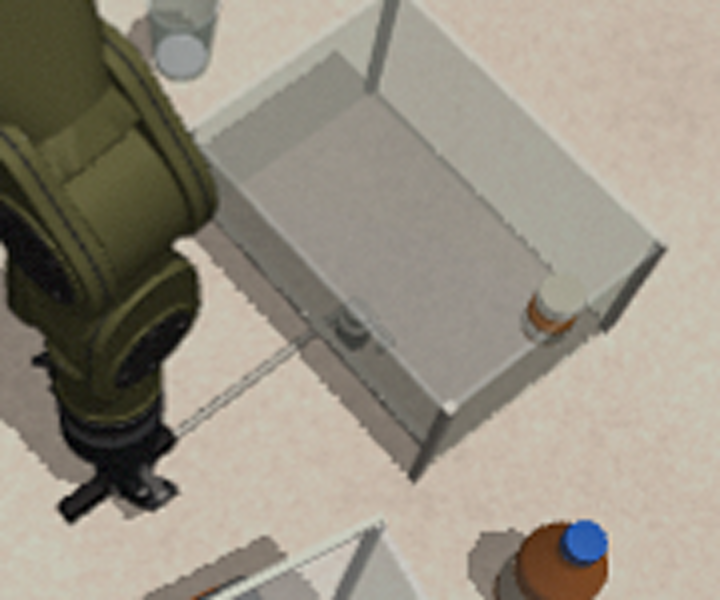

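The weight is upright in the crook, base at crop (349,342), and coming along. I keep pulling.

{"method": "arm_command", "body": {
  "increments": [
    [[0.7,0,0,0,0,0,1],[1.5,0,0,0,0,0,1],[2.3,0,0,0,0,0,1],[3.1,0,0,0,0,0,1],[3.9,0,0,0,0,0,1]]
  ]
}}

```text
time_s: 12.55
position: [472.2, -134.6, 9.3]
orientation: [1.888, -2.511, 0.0]
contact_force: [-0.2, 1.3, -1.1]
gripper_width: 0.172
grip_force: 60.1
```

{"method": "arm_command", "body": {
  "increments": [
    [[0.8,0,0,0,0,0,1],[1.6,0,0,0,0,0,1],[2.4,0,0,0,0,0,1],[3.2,0,0,0,0,0,1],[4,0,0,0,0,0,1]]
  ]
}}

```text
time_s: 12.97
position: [461.1, -173.0, 9.3]
orientation: [1.888, -2.511, -0.0]
contact_force: [0.6, 1.3, -1.9]
gripper_width: 0.169
grip_force: 60.1
```

{"method": "arm_command", "body": {
  "increments": [
    [[0.8,0,0,0,0,0,1],[1.6,0,0,0,0,0,1],[2.4,0,0,0,0,0,1],[3.2,0,0,0,0,0,1],[4,0,0,0,0,0,1]]
  ]
}}

```text
time_s: 13.38
position: [450.0, -211.4, 9.3]
orientation: [1.888, -2.511, -0.0]
contact_force: [0.4, 2.1, -1.1]
gripper_width: 0.172
grip_force: 60.1
```

{"method": "arm_command", "body": {
  "increments": [
    [[0.8,0,0,0,0,0,1],[1.6,0,0,0,0,0,1],[2.2,0,0,0,0,0,1],[2.6,0,0,0,0,0,1],[2.8,0,0,0,0,0,1]]
  ]
}}

```text
time_s: 13.8
position: [442.3, -238.2, 9.3]
orientation: [-1.887, 2.512, -0.0]
contact_force: [0.6, 1.6, -1.8]
gripper_width: 0.168
grip_force: 60.1
```

```bash
python3 - <<'E'
from h import *
cs=cam("scene"); T=toolT(); print(T)
for k in ["weight","hook_end"]:
  for q in mark_of("scene",k)[:2]: print(k,q["conf"],onz(cs,q["pixel"],0 if k=="weight" else 7))
he=T[:3,3]-T[:3,0]*253; he[2]=7; print(he,proj(cs,he))
a=cs["pixels"][120:270,250:430,::-1]; cv2.imwrite("pics/s5c.png",cv2.resize(a,None,fx=4,fy=4,interpolation=cv2.INTER_CUBIC))
E
```

```text
[[-2.78526983e-01 -9.60428403e-01 -4.38699663e-05  4.42328216e+02]
 [-9.60428309e-01  2.78526975e-01 -4.32772099e-04 -2.38264395e+02]
 [ 4.27865585e-04 -7.84047494e-05 -9.99999905e-01  9.31287735e+00]
 [ 0.00000000e+00  0.00000000e+00  0.00000000e+00  1.00000000e+00]]
weight 0.53 [524.02693279  -9.58003966   0.        ]
hook_end 0.82 [511.78543704   7.59223095   7.        ]
[512.79554221   4.72396684   7.        ] [343.75460216 190.33051674]
```

View pics/s5c.png

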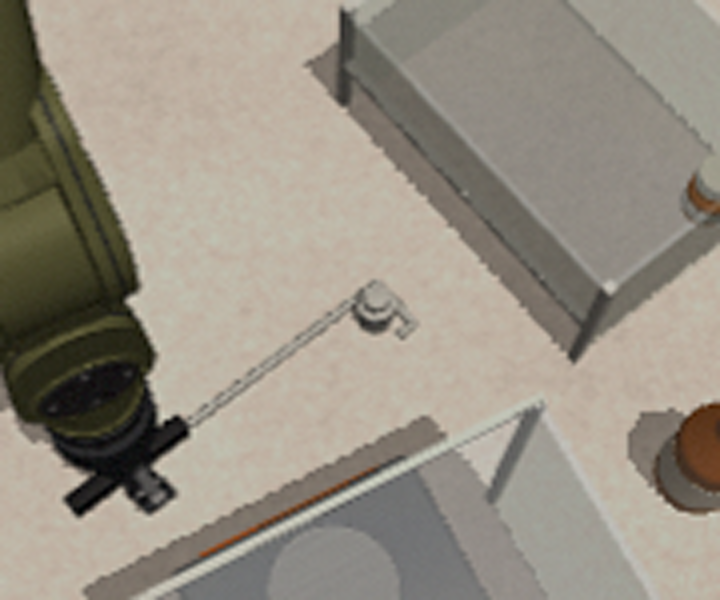

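The weight stands out on the open bench at ~(523,-15), roughly 100 mm in front of the pane. Next: free the hook forward then sideways, lower it and let go.

{"method": "arm_command", "body": {
  "increments": [
    [[-0.5,0.3,0,0,0,0,1],[-1.1,0.3,0,0,0,0,1],[-1.7,0.3,0,0,0,0,1],[-2.2,0.3,0,0,0,0,1],[-2.2,0.3,0,0,0,0,1]]
  ]
}}

```text
time_s: 14.37
position: [446.0, -214.2, 9.3]
orientation: [-1.89, 2.509, 0.001]
contact_force: [0.0, 0.5, -1.3]
gripper_width: 0.168
grip_force: 60.1
```

{"method": "arm_command", "body": {
  "increments": [
    [[0,1,0,0,0,0,1],[0,2,0,0,0,0,1],[0,3.5,0,0,0,0,1],[0,5,0,0,0,0,1],[0,6.5,0,0,0,0,1]]
  ]
}}

```text
time_s: 14.78
position: [381.1, -196.9, 9.1]
orientation: [1.887, -2.511, -0.002]
contact_force: [-0.2, 0.3, -2.0]
gripper_width: 0.167
grip_force: 60.1
```

{"method": "arm_command", "body": {
  "increments": [
    [[0,1,0,0,0,0,1],[0,1,0,0,0,0,1],[0,1,0.15,0,0,0,1],[0,1,0.3,0,0,0,1],[0,1,0.3,0,0,0,1]]
  ]
}}

```text
time_s: 15.2
position: [375.0, -195.4, 6.5]
orientation: [-1.887, 2.511, -0.003]
contact_force: [0.5, -0.4, 0.1]
gripper_width: 0.172
grip_force: 60.2
```

{"method": "arm_command", "body": {
  "increments": [
    [[0,0,0,0,0,0,0.2],[0,0,0,0,0,0,0.2],[0,0,0,0,0,0,0.2],[0,0,0,0,0,0,0.2]]
  ]
}}

```text
time_s: 15.53
position: [374.0, -194.8, 6.3]
orientation: [-1.888, 2.511, -0.0]
contact_force: [0.8, 0.3, -0.9]
gripper_width: 0.406
grip_force: 0.0
```

{"method": "arm_command", "body": {
  "increments": [
    [[0,0,-2,0,0,0,0.2],[0,0,-5,0,0,0,0.2],[0,0,-9,0,0,0,0.2],[0,0,-13,0,0,0,0.2],[0,0,-17,0,0,0,0.2]]
  ]
}}

```text
time_s: 15.95
position: [373.1, -194.3, 178.0]
orientation: [1.888, -2.511, -0.001]
contact_force: [0.6, -0.9, 0.0]
gripper_width: 0.394
grip_force: 0.0
```

```bash
python3 - <<'E'
from h import *
np.set_printoptions(precision=3,suppress=True)
cs=cam("scene"); T=toolT(); print(T, get_obs()["joint_positions"])
for k,z in dict(weight=0,hook_end=4,hook=0).items():
  for q in mark_of("scene",k)[:2]: print(k,q["conf"],onz(cs,q["pixel"],z))
for q in trace("scene","weight")[:2]: print(q["conf"],q["region"].sum(),onz(cs,q["pixel"],22))
cw=cam("wrist"); save(cw,"w6")
for k,z in dict(weight=0,hook_end=4,hook=0,pan=60,hood_edge=250).items():
  for q in mark_of("wrist",k)[:2]: print("w",k,q["conf"],q["pixel"],onz(cw,q["pixel"],z))
a=cs["pixels"][120:270,250:430,::-1]; cv2.imwrite("pics/s6c.png",cv2.resize(a,None,fx=4,fy=4,interpolation=cv2.INTER_CUBIC))
E
```

```text
[[  -0.278   -0.961    0.011  377.429]
 [  -0.961    0.278   -0.005 -196.616]
 [   0.002   -0.012   -1.     185.38 ]
 [   0.       0.       0.       1.   ]] [-0.48   0.11  -0.455  0.994  0.    -1.77 ]
weight 0.44 [536.176 -18.018   0.   ]
hook_end 0.74 [438.067  50.397   4.   ]
hook_end 0.32 [535.451  81.256   4.   ]
hook 0.61 [ 372.984 -199.78     0.   ]
0.63 11510 [ 682.497 -241.772   22.   ]
0.55 101 [537.112 -27.408  22.   ]
w hook 0.77 [317.7, 186.2] [ 375.196 -192.599    0.   ]
```

View pics/s6c.png

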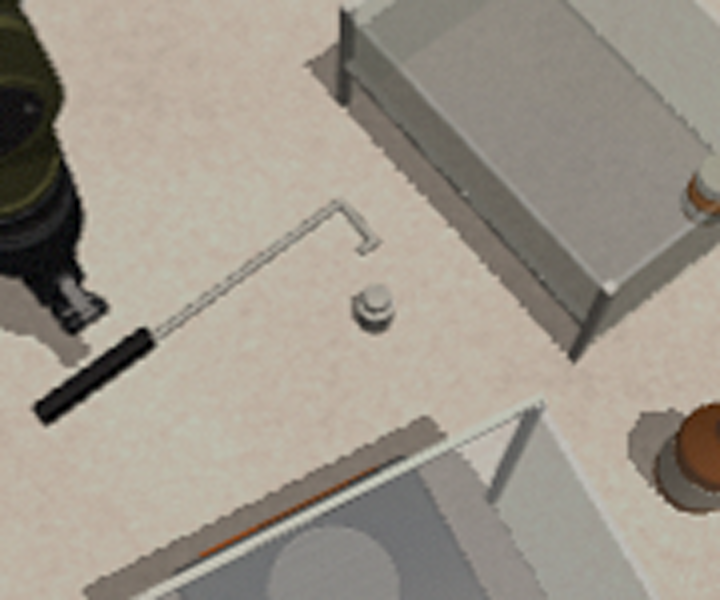

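Both earlier steps look met: the rod lies free with its corner at crop (340,202), and the weight stands at crop (373,313) on the open bench.

```bash
cat >> h.py <<'E'
def pose(G,phi,al):   # grasp point, heading (deg), lean (deg) -> TCP, R
    p,a=np.radians([phi,al]); d=np.array([np.cos(p),np.sin(p),0]); u=np.array([0,0,1.])
    z=np.sin(a)*d-np.cos(a)*u; x=-np.cos(a)*d-np.sin(a)*u
    return np.array(G)+19*z, np.c_[x,np.cross(z,x),z]
E
python3 - <<'E'
from h import *
np.set_printoptions(precision=3,suppress=True)
c=cam("scene"); S=lambda x,y:(250+x/4,120+y/4)
for n,x,y,z in [("base",373,313,0),("knob",376,292,48),("corner",340,202,4)]: print(n,onz(c,S(x,y),z))
W=np.array([523.5,-16,27]); p,Rm=pose(W,-2,40); p=p-Rm[:,2]*110
T=toolT(); print(T[:3,3],p,move(p,Rm,T))
E
```

```text
base [525.909 -16.597   0.   ]
knob [526.51  -16.871  48.   ]
corner [447.892  47.474   4.   ]
[ 373.059 -194.386  175.345] [465.042 -13.959  96.71 ] (array([-19.88,  -3.84,   7.86]), array([ 0.463, -0.593,  1.266]))
```

{"method": "arm_command", "body": {
  "increments": [
    [[-3.5,-0.7,0.8,0,0,0,-0.3],[-7,-1.4,1.6,0,0,0,-0.3],[-10.5,-2.1,2.4,0,0,0,-0.3],[-14,-2.7,3.2,0,0,0,-0.3],[-17,-3.3,4,0,0,0,-0.3]]
  ]
}}

```text
time_s: 16.97
position: [453.1, -38.7, 135.6]
orientation: [-1.888, 2.511, 0.001]
contact_force: [0.4, -0.5, 0.1]
gripper_width: 0.645
grip_force: 0.0
```

{"method": "arm_command", "body": {
  "increments": [
    [[-2.9,-0.5,0,0.03,-0.04,0.08,-0.3],[-2.9,-0.5,0,0.06,-0.08,0.17,-0.3],[-2.9,-0.5,0,0.09,-0.12,0.25,-0.3],[-2.9,-0.5,0,0.12,-0.16,0.34,-0.3],[-2.9,-0.5,0,0.154,-0.198,0.422,-0.3]]
  ]
}}

```text
time_s: 17.38
position: [465.6, -13.9, 135.9]
orientation: [-1.207, 2.627, -0.005]
contact_force: [0.7, 0.4, -0.2]
gripper_width: 0.65
grip_force: 0.0
```

{"method": "arm_command", "body": {
  "increments": [
    [[0,0,0,0.03,-0.04,0.08,-0.3],[0,0,0,0.06,-0.08,0.17,-0.3],[0,0,0,0.09,-0.12,0.25,-0.3],[0,0,0,0.12,-0.16,0.34,-0.3],[0,0,0,0.154,-0.198,0.422,-0.3]]
  ]
}}

```text
time_s: 17.8
position: [465.2, -14.5, 136.1]
orientation: [-0.556, 2.595, -0.011]
contact_force: [-0.4, 0.1, -0.1]
gripper_width: 0.653
grip_force: 0.0
```

{"method": "arm_command", "body": {
  "increments": [
    [[0,0,0,0.03,-0.04,0.08,-0.3],[0,0,0,0.06,-0.08,0.17,-0.3],[0,0,0,0.09,-0.12,0.25,-0.3],[0,0,0,0.12,-0.16,0.34,-0.3],[0,0,0,0.154,-0.198,0.422,-0.3]]
  ]
}}

```text
time_s: 18.22
position: [464.7, -14.6, 136.0]
orientation: [0.05, 2.439, -0.015]
contact_force: [1.1, -0.6, -0.5]
gripper_width: 0.649
grip_force: 0.0
```

```bash
python3 - <<'E'
from h import *
np.set_printoptions(precision=3,suppress=True)
T=toolT(); o=get_obs(); print(T,o["joint_positions"],o["gripper_width"])
cw=cam("wrist"); save(cw,"w7")
for k,z in dict(weight=0,pan=60).items():
  for q in mark_of("wrist",k)[:2]: print("w",k,q["conf"],q["pixel"],onz(cw,q["pixel"],z))
for q in trace("wrist","weight")[:2]: print(q["conf"],q["region"].sum(),q["pixel"],onz(cw,q["pixel"],22))
for z in (0,48): print(proj(cw,[526,-17,z]))
for W in ([526,-17,27],):
  p,Rm=pose(W,-2,40); print(move(p,Rm,T), move(p-Rm[:,2]*60,Rm,T))
E
```

```text
[[ -0.763   0.04    0.645 464.7  ]
 [  0.032   0.999  -0.024 -14.585]
 [ -0.646   0.003  -0.764 136.04 ]
 [  0.      0.      0.      1.   ]] [-0.027 -0.103 -1.173 -0.201 -0.006  0.011] 0.6489627352113454
w weight 0.72 [317.0, 149.5] [524.98 -19.49   0.  ]
w weight 0.46 [344.1, 257.9] [801.926  15.802   0.   ]
w pan 0.91 [148.5, 258.5] [ 644.49  -232.018   60.   ]
0.75 1573 [318.4, 165.1] [522.507 -18.05   22.   ]
[319.585 150.15 ]
[319.79  190.055]
(array([ 2.36, -0.02, 14.19]), array([-0.001,  0.004, -0.005])) (array([ 2.34, -0.03,  8.19]), array([-0.001,  0.004, -0.005]))
```

View pics/w7.png

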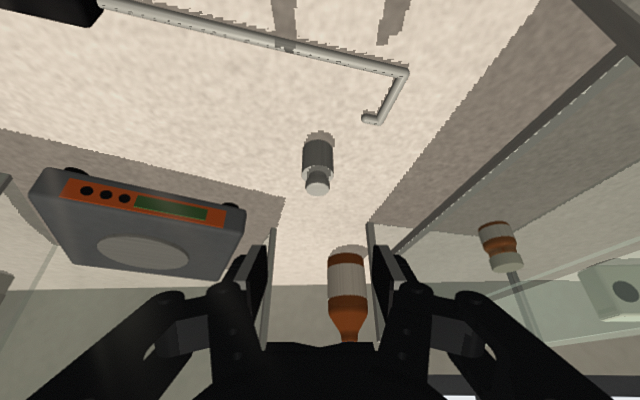

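The wrist view shows the weight upright between the fingers: knob at (317,188), base at ~(319,148), agreeing with (525,-18). Approach along the tool axis and grip.

{"method": "arm_command", "body": {
  "increments": [
    [[1.2,-0.1,2,0,0,0,-0.3],[2.4,-0.17,4,0,0,0,-0.3],[2.4,-0.17,6,0,0,0,-0.3],[2.4,-0.17,8,0,0,0,-0.3],[2.4,-0.17,9,0,0,0,-0.3]]
  ]
}}

```text
time_s: 18.83
position: [507.8, -17.6, 51.0]
orientation: [0.041, 2.441, -0.015]
contact_force: [0.1, -0.6, 0.0]
gripper_width: 0.657
grip_force: 0.0
```

{"method": "arm_command", "body": {
  "increments": [
    [[0,0,1.5,0,0,0,-0.3],[0,0,3,0,0,0,-0.3],[0,0,4.2,0,0,0,-0.3],[0,0,5.1,0,0,0,-0.3],[0,0,5.1,0,0,0,-0.3]]
  ]
}}

```text
time_s: 19.25
position: [540.7, -18.8, 12.1]
orientation: [0.041, 2.441, -0.015]
contact_force: [-0.2, 0.6, 0.1]
gripper_width: 0.65
grip_force: 0.0
```

{"method": "arm_command", "body": {
  "increments": [
    [[0,0,0,0,0,0,-0.1],[0,0,0,0,0,0,0.1],[0,0,0,0,0,0,0.2],[0,0,0,0,0,0,0.3],[0,0,0,0,0,0,0.4]]
  ]
}}

```text
time_s: 19.67
position: [537.9, -18.6, 13.9]
orientation: [0.043, 2.439, -0.016]
contact_force: [-1.7, -1.3, 3.5]
gripper_width: 0.329
grip_force: 58.8
```

{"method": "arm_command", "body": {
  "increments": [
    [[0,0,0,0,0,0,0.6],[0,0,0,0,0,0,0.8],[0,0,0,0,0,0,1],[0,0,0,0,0,0,1],[0,0,0,0,0,0,1]]
  ]
}}

```text
time_s: 20.08
position: [537.9, -18.6, 13.9]
orientation: [0.043, 2.439, -0.016]
contact_force: [-4.1, -1.0, 5.6]
gripper_width: 0.327
grip_force: 58.8
```

```bash
python3 - <<'E'
from h import *
np.set_printoptions(precision=3,suppress=True)
T=toolT(); o=get_obs(); print(T,o["joint_positions"],o["gripper_width"],T[:3,3]-19*T[:3,2])
E
```

```text
[[ -0.763   0.035   0.645 537.916]
 [  0.027   0.999  -0.023 -18.635]
 [ -0.646  -0.     -0.763  13.914]
 [  0.      0.      0.      1.   ]] [-0.034  0.402 -1.244 -0.778 -0.001  0.001] 0.32724861480211664 [525.653 -18.201  28.42 ]
```

{"method": "arm_command", "body": {
  "increments": [
    [[-0.3,0,-0.35,0,0,0,1],[-1.2,0,-1.4,0,0,0,1],[-2.8,0,-3.3,0,0,0,1],[-4.4,0,-5.2,0,0,0,1],[-5.8,0,-6.9,0,0,0,1]]
  ]
}}

```text
time_s: 20.5
position: [536.5, -17.9, 104.0]
orientation: [0.042, 2.443, -0.014]
contact_force: [1.5, -0.3, -1.1]
gripper_width: 0.325
grip_force: 59.3
```

{"method": "arm_command", "body": {
  "increments": [
    [[-0.1,-2.2,0.1,0.05,0,0.06,1],[-0.2,-5,0.2,0.1,0,0.12,1],[-0.4,-8,0.3,0.15,0,0.18,1],[-0.5,-11,0.4,0.19,0,0.225,1],[-0.6,-14,0.5,0.226,0,0.267,1]]
  ]
}}

```text
time_s: 20.92
position: [539.7, -158.7, 103.0]
orientation: [0.469, 2.405, -0.171]
contact_force: [0.4, 0.6, -1.2]
gripper_width: 0.331
grip_force: 59.4
```

{"method": "arm_command", "body": {
  "increments": [
    [[0,0,0,0,0,0,1],[0,0,0,0,0,0,1],[0,0,0,0,0,0,1]]
  ]
}}

```text
time_s: 21.17
position: [539.7, -157.8, 102.5]
orientation: [0.467, 2.406, -0.17]
contact_force: [-0.5, 0.7, -1.8]
gripper_width: 0.326
grip_force: 59.5
```

```bash
python3 - <<'E'
from h import *
np.set_printoptions(precision=3,suppress=True)
T=toolT(); o=get_obs(); print(T,o["joint_positions"],T[:3,3]-19*T[:3,2])
for n in ("wrist","scene","top"):
  c=cam(n); save(c,n+"8")
  for k,z in dict(pan=60,hood_edge=250,weight=100,hook_end=4,hook=0).items():
    for q in mark_of(n,k)[:1]: print(n,k,q["conf"],q["pixel"],onz(c,q["pixel"],z))
  for q in trace(n,"pan")[:1]: print(n,"tr",q["conf"],q["region"].sum(),q["pixel"])
w=cv2.imread("pics/wrist8.png")
s=cv2.imread("pics/scene8.png")[180:330,250:430]
o=np.zeros((600,640,3),np.uint8); o[:400]=w; o[400:,:240]=cv2.resize(s,(240,200)); cv2.imwrite("pics/c8.png",o)
E
```

```text
[[  -0.71     0.374    0.596  539.731]
 [   0.287    0.927   -0.24  -157.823]
 [  -0.643    0.      -0.766  102.488]
 [   0.       0.       0.       1.   ]] [-0.228  0.151 -1.051 -0.324 -0.1    0.12 ] [ 528.4   -153.256  117.04 ]
wrist weight 0.75 [317.7, 223.2] [ 509.421 -147.571  100.   ]
wrist tr 0.7 38116 [230.5, 249.8]
scene hood_edge 0.9 [328.4, 245.5] [ 611.546 -221.844  250.   ]
scene weight 0.51 [320.0, 227.1] [ 540.119 -162.363  100.   ]
scene hook_end 0.86 [333.4, 169.5] [441.429  47.374   4.   ]
scene hook 0.69 [273.7, 213.5] [ 373.899 -189.577    0.   ]
scene tr 0.93 11502 [348.9, 285.7]
top pan 0.66 [342.7, 168.2] [ 632.396 -228.298   60.   ]
top hood_edge 0.79 [344.1, 166.6] [ 607.347 -220.875  250.   ]
top weight 0.59 [320.5, 195.6] [ 532.254 -146.659  100.   ]
top hook_end 0.68 [267.3, 224.9] [438.543  48.149   4.   ]
top hook 0.49 [334.9, 238.9] [ 382.775 -196.631    0.   ]
top tr 0.98 7417 [351.1, 142.1]
```

View pics/c8.png

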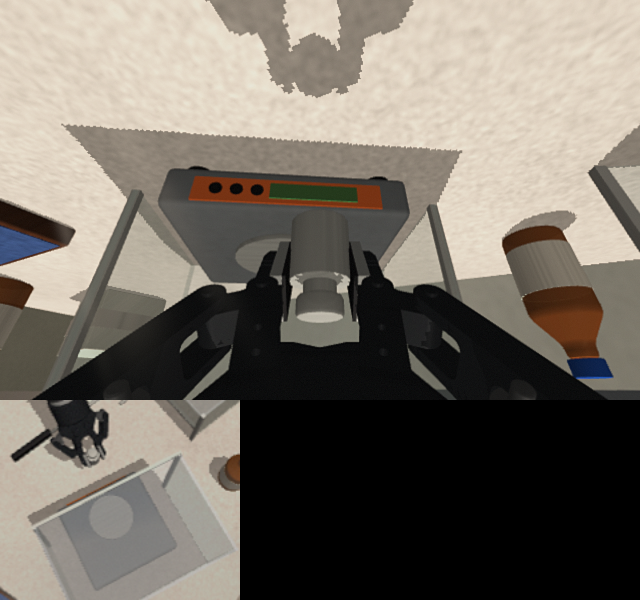

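The wrist view shows the weight held upright (knob at (320,305)), with the pan ahead at ~(280,255). I'll fix the pan's centre from the earlier unobstructed views.

```bash
python3 - <<'E'
from h import *
np.set_printoptions(precision=2,suppress=True)
c=cam("scene"); t=cam("top")
print("scene ellipse",onz(c,(160+364/2.1,100+352/2.1),60),"top",onz(t,(180+440/2.7,90+211/2.7),60))
# pan top by depth: points at 60mm within 70 of guess
for n,cc in (("scene",c),("top",t)):
    P=[]
    for v in range(140,330,1):
        for u in range(280,400,1):
            if cc["depth"][v,u]>0:
                p=atdepth(cc,(u,v))
                if np.hypot(p[0]-634,p[1]+229)<110 and 30<p[2]<75: P.append(p)
    P=np.array(P); print(n,len(P))
    if len(P):
        print(np.percentile(P[:,2],[5,25,50,75,95])); Q=P[P[:,2]>55]; print(len(Q),Q.mean(0),Q.min(0),Q.max(0))
E
```

```text
scene ellipse [ 635.25 -229.33   60.  ] top [ 632.56 -229.24   60.  ]
scene 122
[38.77 42.48 45.06 46.87 48.84]<stdin>:15: RuntimeWarning: Mean of empty slice.
  ret = um.true_divide(
Traceback (most recent call last):
ValueError: zero-size array to reduction operation minimum which has no identity
```

{"method": "arm_command", "body": {
  "increments": [
    [[-0.8,-0.3,0.8,0,0,0,1],[-1.8,-0.65,1.9,0,0,0,1],[-2.9,-1.05,3,0,0,0,1],[-4,-1.4,4.1,0,0,0,1],[-5,-1.8,5.2,0,0,0,1]]
  ]
}}

```text
time_s: 22.73
position: [602.3, -203.2, 96.0]
orientation: [0.467, 2.402, -0.171]
contact_force: [0.1, -0.0, -1.8]
gripper_width: 0.325
grip_force: 59.5
```

{"method": "arm_command", "body": {
  "increments": [
    [[-1,-0.4,1,0,0,0,1],[-2,-0.8,2.1,0,0,0,1],[-3,-1.1,3.1,0,0,0,1],[-3.7,-1.31,3.92,0,0,0,1],[-3.7,-1.31,3.92,0,0,0,1]]
  ]
}}

```text
time_s: 23.15
position: [648.2, -236.2, 90.3]
orientation: [0.468, 2.4, -0.172]
contact_force: [-0.0, 0.4, -1.5]
gripper_width: 0.325
grip_force: 59.5
```

```bash
python3 - <<'E'
from h import *
np.set_printoptions(precision=3,suppress=True)
T=toolT(); o=get_obs(); G=T[:3,3]-19*T[:3,2]; print(T,o["joint_positions"],G,o["contact_force"])
c=cam("scene"); t=cam("top"); w=cam("wrist"); save(w,"w9")
for n,cc in (("scene",c),("top",t)):
  for q in recognise(n,"weight")[:2]: print(n,q["conf"],q["pixel"],onz(cc,q["pixel"],98))
  print(proj(cc,G))
print(move(np.array([633,-229,91])+19*T[:3,2],T[:3,:3],T))
s=c["pixels"][190:320,270:410,::-1]; cv2.imwrite("pics/s9.png",cv2.resize(s,None,fx=4,fy=4,interpolation=2))
E
```

```text
[[  -0.707    0.376    0.6    648.178]
 [   0.286    0.927   -0.243 -236.218]
 [  -0.647   -0.      -0.762   90.336]
 [   0.       0.       0.       1.   ]] [-0.334  0.341 -0.803 -0.276 -0.033  0.039] [ 636.786 -231.595  104.822] [-0.009  0.382 -1.499]
[333.582 265.743]
top 0.45 [222.0, 188.2] [565.396 194.409  98.   ]
[344.372 164.889]
(array([1.24, 0.1 , 0.76]), array([0., 0., 0.]))
```

View pics/s9.png

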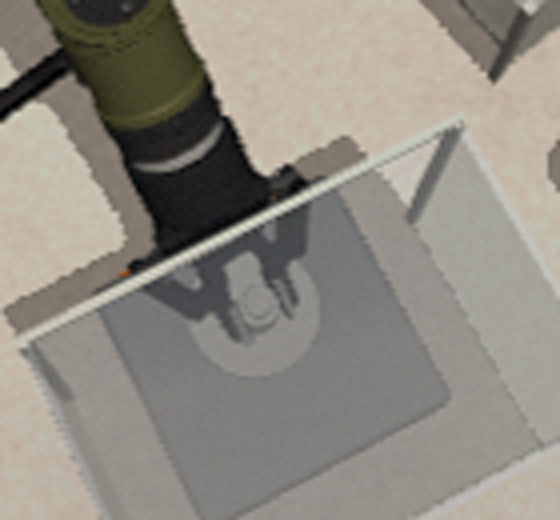

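The weight hangs upright over the pan: knob at crop (257,306), pan centre ~(255,312), gripper under the roof edge and clear. Lower slowly.

{"method": "arm_command", "body": {
  "increments": [
    [[0.3,0,0.2,0,0,0,1],[0.6,0.05,0.4,0,0,0,1],[0.9,0.1,0.55,0,0,0,1],[1.2,0.1,0.76,0,0,0,1],[1.2,0.1,0.76,0,0,0,1]]
  ]
}}

```text
time_s: 23.82
position: [640.5, -231.2, 74.4]
orientation: [0.468, 2.406, -0.17]
contact_force: [-0.1, 0.9, -1.0]
gripper_width: 0.329
grip_force: 59.5
```

{"method": "arm_command", "body": {
  "increments": [
    [[0.03,0,0.04,0,0,0,1],[0.06,0,0.08,0,0,0,1],[0.1,0,0.11,0,0,0,1],[0.1,0,0.11,0,0,0,1]]
  ]
}}

```text
time_s: 24.15
position: [641.8, -231.8, 74.6]
orientation: [0.468, 2.403, -0.171]
contact_force: [-0.4, 0.1, -1.4]
gripper_width: 0.329
grip_force: 59.5
```

```bash
python3 - <<'E'
from h import *
T=toolT(); print(T[:3,3]-19*T[:3,2],get_obs()["contact_force"])
E
```

```text
[ 630.41565428 -227.23020425   89.11358925] [-0.35778958  0.11021227 -1.3830003 ]
```

{"method": "arm_command", "body": {
  "increments": [
    [[0.03,0,0.04,0,0,0,1],[0.06,0,0.08,0,0,0,1],[0.06,0,0.08,0,0,0,1]]
  ]
}}

```text
time_s: 24.4
position: [641.9, -231.9, 74.0]
orientation: [0.467, 2.403, -0.171]
contact_force: [-0.8, 0.7, 0.7]
gripper_width: 0.329
grip_force: 60.1
```

{"method": "arm_command", "body": {
  "increments": [
    [[0.03,0,0.04,0,0,0,1],[0.06,0,0.08,0,0,0,1],[0.06,0,0.08,0,0,0,1]]
  ]
}}

```text
time_s: 24.65
position: [642.0, -231.9, 73.9]
orientation: [0.467, 2.401, -0.171]
contact_force: [-7.1, 2.3, 7.8]
gripper_width: 0.328
grip_force: 61.0
```

{"method": "arm_command", "body": {
  "increments": [
    [[-0.05,0,-0.06,0,0,0,1],[-0.05,0,-0.06,0,0,0,1]]
  ]
}}

```text
time_s: 24.82
position: [642.0, -231.9, 73.9]
orientation: [0.467, 2.402, -0.171]
contact_force: [-4.3, 2.7, 5.8]
gripper_width: 0.331
grip_force: 60.1
```

{"method": "arm_command", "body": {
  "increments": [
    [[0,0,0,0,0,0,0.2],[0,0,0,0,0,0,0.1],[0,0,0,0,0,0,0],[0,0,0,0,0,0,-0.2],[0,0,0,0,0,0,-0.3]]
  ]
}}

```text
time_s: 25.23
position: [641.9, -231.8, 73.1]
orientation: [0.468, 2.404, -0.171]
contact_force: [0.3, 1.0, 0.1]
gripper_width: 0.646
grip_force: 0.0
```

{"method": "arm_command", "body": {
  "increments": [
    [[0,0,0,0,0,0,-0.3],[0,0,0,0,0,0,-0.3],[0,0,-0.5,0,0,0,-0.3],[0,0,-1.3,0,0,0,-0.3],[0,0,-2.3,0,0,0,-0.3]]
  ]
}}

```text
time_s: 25.65
position: [627.4, -226.0, 90.9]
orientation: [0.468, 2.404, -0.171]
contact_force: [-0.5, -0.1, 0.7]
gripper_width: 0.65
grip_force: 0.0
```

{"method": "arm_command", "body": {
  "increments": [
    [[0,0,-1.5,0,0,0,-0.3],[0,0,-3,0,0,0,-0.3],[0,0,-5,0,0,0,-0.3],[0,0,-7,0,0,0,-0.3],[0,0,-9,0,0,0,-0.3]]
  ]
}}

```text
time_s: 26.07
position: [572.9, -203.9, 160.9]
orientation: [0.467, 2.403, -0.171]
contact_force: [0.6, 0.3, 0.1]
gripper_width: 0.648
grip_force: 0.0
```

{"method": "arm_command", "body": {
  "increments": [
    [[0,0,-2,0,0,0,-0.3],[0,0,-4,0,0,0,-0.3],[0,0,-4,0,0,0,-0.3],[0,0,-4,0,0,0,-0.3],[0,0,-4,0,0,0,-0.3]]
  ]
}}

```text
time_s: 26.48
position: [550.2, -194.8, 190.5]
orientation: [0.467, 2.403, -0.171]
contact_force: [-0.2, -0.1, -0.6]
gripper_width: 0.651
grip_force: 0.0
```

```bash
python3 - <<'E'
from h import *
np.set_printoptions(precision=2,suppress=True)
T=toolT(); print(T[:3,3],get_obs()["contact_force"])
c=cam("scene"); w=cam("wrist")
for n,cc in (("scene",c),("wrist",w)):
  for k,z in dict(weight=60,pan=60,hook=0,hook_end=4).items():
    for q in mark_of(n,k)[:1]: print(n,k,q["conf"],q["pixel"],onz(cc,q["pixel"],z))
s=c["pixels"][130:320,260:420,::-1]; o=np.zeros((600,640,3),np.uint8); o[:200,:]=w["pixels"][120:320,:,::-1]; o[200:]=0
b=cv2.resize(s,(336,400),interpolation=2); o[200:600,:336]=b; cv2.imwrite("pics/c10.png",o)
E
```

```text
[ 550.24 -194.76  190.54] [-0.19 -0.14 -0.61]
scene pan 0.46 [361.8, 174.5] [538.78  63.09  60.  ]
scene hook 0.57 [271.4, 214.4] [ 369.78 -196.26    0.  ]
scene hook_end 0.57 [334.7, 166.0] [437.54  60.44   4.  ]
wrist weight 0.87 [318.2, 171.9] [ 630.08 -229.35   60.  ]
wrist pan 0.65 [319.8, 173.5] [ 633.16 -228.79   60.  ]
wrist hook 0.45 [318.8, 170.3] [ 695.35 -255.17    0.  ]
```

View pics/c10.png

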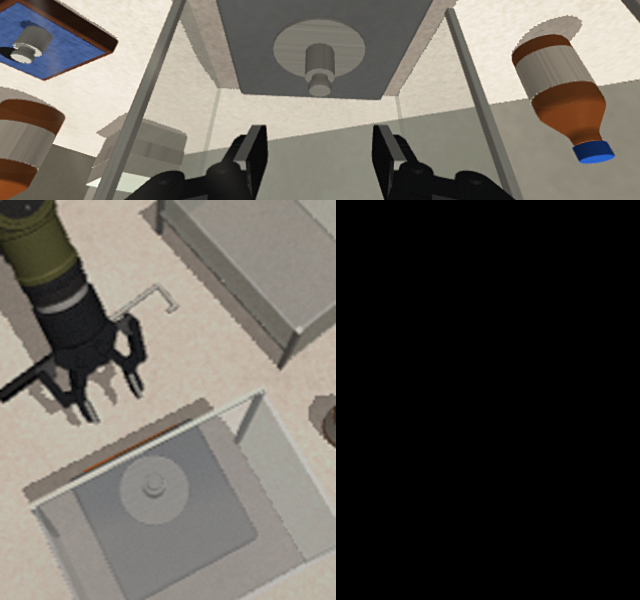

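The weight stands upright at the pan's centre (knob at (320,90) in the picture), the rod lies flat and clear of the guard, and the gripper touches nothing. Handing in.

```bash
python3 -c "
from station import *
print(close_job())"
```

```text
the job is handed in; nothing more can be done
None
```

The job is handed in, though the hand-in returned no verdict: the last pictures show the weight upright about 3 mm from the pan's centre, the hooked rod flat on the bench clear of the guard, and the gripper clear of everything.

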